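# Hang the gauge plate on its sprung keyhole studs

## Robot

A 6-joint arm with a two-finger parallel gripper is mounted at the origin on a cart in front of the work surface, level with it; the furniture and walls round the work are solid. World frame = base frame: x ahead of the robot, y to its left, z up, the work surface at z = 0. Lengths are in m, angles in rad, forces in N, time in s.
With the tool pointing down it reaches from about 0.35 to 0.875 m from the base axis. Payload 4.2 kg.
Tool frame: the origin (TCP) lies midway between the tips of the shut fingers; the grasp point (between the pads) lies 19 mm behind it (hold_point_z is the distance from the TCP to the grasp point, in m); z points along the fingers, y is the direction in which the jaws open and shut (so a half turn about z gives the same grasp; the last joint's range is limited). The gripper opens to 85 mm and grips with 20 to 120 N. Pads are 22 mm wide; open, the fingers measure 114 mm over their backs; the gripper's body (76 mm by 85 mm) begins 54 mm behind the grasp point. The pads swing forward as they close: fully open they stand 13 mm farther back than shut.
Start: joints at [1.555, 0.385, 0.008, 0, -1.194, -0.259], TCP at [0.17, 0.602, 0.231] pointing down, gripper open.
Joint ranges: [-3.14, 3.14], [-1.21, 2.06], [-1.07, 1.41], [-3.16, 2.05], [-2.99, -0.16], [-3.1, 3.1]. Speed limits (rad/s): [2.79, 2.79, 3.14, 3.14, 3.14, 3.14].

## Interface

Orientations are given as a rotation vector (axis times angle).
In Python, from station import state, grab_frame, job_done, silhouettes, landmark_of, hold_point_z gives the robot as it stands. The module is installed in compiled form; this text tells all that it offers.
- The arm moves only by the tool jog_arm, never from a script. Its argument "motion" is a list that holds one entry, the list of rows, each a list of 4 numbers: the shift along the world's x, y, z in mm, then the turn about the world's z in degrees. A call has 1 to 20 rows; each row shifts and turns the commanded pose from where the row before left it; what a row does not reach is not made up. A row lasts 1/12 s, in which the tool goes at most 41.7 mm and 7.16 degrees, less where a joint would pass 70% of its speed; a pose out of reach is approached as far as the arm can. A call with a gripper value outside its range is refused whole. "grip" is the gripper's target within -1 to 1 (fully open at 1, half-way at 0, shut at -1), set as the call begins (left out, the last holds). The fingers move at their own pace and stop on an object; "squeeze" is the grip in N (left out, the last holds). Time passes only in rows, so rows that do not move let the fingers close. It gives the time, the measured TCP pose, the force and the opening at its end, in the units of the state.
- state(): the state, without advancing time (a new reading comes with each control period).
- grab_frame(name): name is "scene" or "top"; returns a dict with "pixels" (400x640x3 uint8, red, green, blue), "mtx" (3x3 intrinsics, pixels), "R" (3x3) and "t" (3): a world point X has camera coordinates R X + t. Camera axes: x right, y down, z forward; pixel columns grow to the right and rows downward; lengths in m; the calibration is good to about 2 mm. A picture is of the moment at which its call begins. There is no depth.
- job_done(): hands the job in, once; it reports no verdict.
Trained networks look in a picture, given as the dict that the camera call returned (one of the last four; its "shot" number tells which), for a name from the list of things; names that differ only in an ending like _2 or _b are one class to them, and where a whole thing is asked for, a point or a joint stands for the part that bears it (a point fixed in the world has none). Each returns a list of dicts, best first, with "score" (0 to 1); they miss things now and then, are a little off and sometimes report something else, mostly with a low value. They report only what shows in the picture. A call takes as long as a camera call.
- silhouettes(picture, label): "pixels" (400x640 bool, what is visible of it) and "bbox" ([centre column, centre row, width, height] in pixels, round what is visible of it).
- landmark_of(picture, label): "pixel" ([column, row] in pixels: a listed point, or the origin of a listed thing).
The state is a dict: "time_s": time; "q": joint angles; "joint_velocities": joint speeds; "effort": joint torques, N m; "ee_pos": TCP position; "tool_rot": TCP orientation; "ft_force": force on the tool from outside, world axes, zero at the start; "moment": the same for the moment, N m; "width": opening from 0.0 (shut) to 1.0 (fully open).
Only numpy, scipy, OpenCV 4.12 (cv2) and the standard library are available. Lean on these libraries where they do the work, as an engineer would, in place of code of your own. Each camera call takes 0.05 s, during which the arm holds its last target. There are 200 camera calls.

## Task

Take the aluminium gauge plate by its orange tab out of the wooden rest and hang it on the blue stand: press the round ends of its two keyholes over the two stud heads, then slide it down until it is locked fully home on the studs, and let go. The stud bar is clamped somewhat left or right of the middle of the stand, so feel sideways for the heads with light pressure; never press or jam the plate hard against the stand, and leave the other things where they are.

Things in the scene. Friction and masses are not known exactly. Their poses are not given: they have to be found in the camera images.
- stand: Fixed stand: grey base 130 x 210 x 10 mm, blue upright board 200 wide, top 150 above the bench. Origin: centre of the base's underside; x from front to back through the board, y along it, z up. Board front at x = +10 mm. In front of it a dark bar (150 x 26 x 6) carries two steel studs pointing to -x, 80 mm apart in y: neck 10 dia. x 7 long, then head 20 dia. x 4.
- stud_line (a point): Point fixed to the stand's centre line, not to the bar: stand frame [-17.5, 0, 125] mm, same axes; height of the stud axes, half-way along the necks. The bar is clamped sideways so that the middle between the studs is anywhere up to 25 mm to either side of it in y (not measured: see or feel it); sideways and vertically rigid.
- head_plane (a point): Point fixed to the stand at its [-25, 0, 125] mm, same axes: plane of the heads' front faces while nothing presses (bar's front face: 11 mm behind). The bar is sprung: pressed to +x it yields up to 14 mm (1.2 N at first, then 0.4 N per mm more), and it springs back out when the heads find the holes.
- plate_grip (a point): Centre of the orange tab on top of the gauge plate. Tab 10 mm thick (x), 60 wide (y), 21 mm up and 20 mm down from here. Below it the aluminium plate: 4 thick, 150 wide, from 20 to 165 mm below this point; front and back alike. Axes: x through the plate, y along its width, z up; at the start within 0.3 rad of the robot's.
- plate_seat (a point): Point in the plate's mid-plane, 63 mm below plate_grip, half-way between where the two necks sit when locked; axes as plate_grip. Keyholes at y = +-40 mm: each slot is 13 mm wide and ends 5 mm above this height. Locked: level with stud_line, the plate between the bar and the heads.
- plate_entry (a point): Point in the plate's mid-plane, 24 mm below plate_seat: height of the centres of the two round entries (26 mm diameter, at y = +-40 mm), which the 20 mm heads must pass; the slots run up from them.
- gauge_plate: The whole gauge plate, 280 g; origin at the middle of its lower edge, 165 mm below plate_grip, same axes. At the start it stands upright in the groove of the rest, leaning a few degrees at most.
- rest: Fixed wooden rest, plywood foot 70 x 170 mm and two rails 34 mm high with a groove between (5.5 wide, 26 deep, along y) that holds the plate on edge: lift at least 30 mm straight up to clear it. Origin: centre of its underside.
- tape_roll: roll of brown packing tape lying flat, 114 mm across, 48 high; a bystander, origin at the centre of its underside
- mug: white mug, 97 mm high; a bystander, origin at the centre of its underside
- glue_bottle: white squeeze bottle with red tip, 121 mm high; a bystander, origin at the centre of its underside
- screwdriver: red screwdriver lying down, 201 mm long; a bystander, origin at the centre of its underside
- marker: white marker with blue cap lying down, 147 mm long; a bystander, origin at the centre of its underside
- scissors: black-handled scissors lying flat, 206 mm long; a bystander, origin at the centre of its underside
- grip_2: loose teal tool handle lying down, 170 mm long; a bystander, origin at the centre of its underside

How it is judged:
On the way, in this order (a step that is already met when the one before it is completed fails the run):
1. the plate is lifted clear of the rest (height (world z) of plate_seat above 0.14 m), for 0.1 s.
2. held at entry height in front of the studs, the plate is pressed back to behind the heads (x of plate_seat in the frame of stud_line between -0.007 and 0.016 m and z of plate_seat in the frame of stud_line between 0.012 and 0.036 m and y of plate_seat in the frame of stud_line between -0.05 and 0.05 m), for 0.1 s.
At the end, for the whole second after the job is handed in: The plate hangs released on both studs: plate_seat is level with stud_line within 4 mm, within 5 mm of it along the stand's x (between bar and heads) and within 29 mm along y, and the plate is upright within 0.12 rad and at rest (x of plate_seat in the frame of stud_line between -0.005 and 0.005 m and z of plate_seat in the frame of stud_line between -0.004 and 0.004 m and y of plate_seat in the frame of stud_line between -0.029 and 0.029 m and angle between plate_seat's own z axis and vertical below 0.12 rad and linear speed of gauge_plate below 0.02 m/s); the robot touches nothing.
It fails at once if the plate is pressed, jammed or knocked against the stand with more than 25 N (contact force between gauge_plate and stand above 25 N).
It fails at once if a bystander is moved by more than 30 mm (distance of any of tape_roll, mug, glue_bottle, screwdriver, marker, scissors, grip_2 from where it was at the start of the episode above 0.03 m).
It also fails if it takes over 48 s, if anything falls off the work surface, if the arm or the gripper's body presses on something with over 40 N, if the wrist force passes 120 N, or if a joint passes its speed limit or range.

## Working session

There is one attempt and no reset: what is moved stays moved. The work goes in short steps, Python scripts to look and compute and a tool call to move; the robot and the scene stay as the last step left them, time stands still between calls to the robot, and variables do not carry over. Pictures are saved under pics/ and viewed, about 8 in all and at most 12, crops included, and the job is handed in when it is done.

Besides the shell and the picture viewer there is one more tool, called after "Call:" as name(argument=value, ...), one argument or row to a line, values as JSON. jog_arm: Moves the arm, as the interface text tells. Its arguments: {"type":"object","properties":{"motion":{"type":"array"},"grip":{"type":"number"},"squeeze":{"type":"number"}},"required":["motion"]}

```bash
mkdir -p pics; cat > h.py <<'E'
import numpy as np, cv2
from station import *
def ray(f,p):
    K,R,t=map(np.array,(f["mtx"],f["R"],f["t"]))
    d=R.T@np.linalg.solve(K,[p[0],p[1],1]); return -R.T@t,d/np.linalg.norm(d)
def tri(fs,ps):
    A=np.zeros((3,3));b=np.zeros(3);L=[]
    for f,p in zip(fs,ps):
        c,d=ray(f,p);M=np.eye(3)-np.outer(d,d);A+=M;b+=M@c;L.append((c,M))
    X=np.linalg.solve(A,b); return X,[round(float(np.linalg.norm(M@(X-c)))*1000,1) for c,M in L]
def onz(f,p,z):
    c,d=ray(f,p); return c+d*(z-c[2])/d[2]
def proj(f,X):
    v=np.array(f["mtx"])@(np.array(f["R"])@np.array(X)+np.array(f["t"])); return v[:2]/v[2]
def save(f,n,crop=None,s=1):
    im=np.array(f["pixels"])[:,:,::-1]
    if crop: im=im[crop[1]:crop[3],crop[0]:crop[2]]
    cv2.imwrite("pics/"+n,cv2.resize(im,None,fx=s,fy=s,interpolation=cv2.INTER_CUBIC))
E
python3 - <<'E'
from h import *
s=grab_frame("scene");t=grab_frame("top")
save(s,"s0.png");save(t,"t0.png")
for n,f in(("s",s),("t",t)):
    C=-np.array(f["R"]).T@np.array(f["t"]);print(n,C.round(3))
np.set_printoptions(suppress=True,precision=4)
for l in["stand","stud_line","head_plane","plate_grip","plate_seat","plate_entry","gauge_plate","rest","tape_roll","mug","glue_bottle","screwdriver","marker","scissors","grip_2"]:
    a=landmark_of(s,l);b=landmark_of(t,l)
    print(l,[(np.round(x["pixel"],1).tolist(),round(x["score"],2)) for x in a[:2]],[(np.round(x["pixel"],1).tolist(),round(x["score"],2)) for x in b[:2]])
    if a and b: print("   ",*tri([s,t],[a[0]["pixel"],b[0]["pixel"]]))
print(state(),hold_point_z)
E
```

```text
s [-0.238 -1.173  0.866]
t [ 0.382 -0.007  1.398]
stand [([319.7, 208.0], 0.88)] [([275.9, 179.6], 0.8)]
    [ 0.5781  0.1386 -0.0174] [6.9, 6.9]
stud_line [([309.0, 170.9], 0.86)] [([271.5, 177.4], 0.97)]
    [0.5555 0.1427 0.1294] [4.2, 4.2]
head_plane [([309.5, 177.0], 0.86), ([359.9, 237.8], 0.53)] [([271.7, 180.7], 0.72)]
    [0.5515 0.1422 0.1079] [0.1, 0.1]
plate_grip [([357.0, 243.2], 0.75), ([358.9, 191.9], 0.68)] [([357.4, 181.3], 0.61)]
    [ 0.5567 -0.1384  0.0017] [13.3, 13.3]
plate_seat [([360.6, 213.5], 0.95)] [([354.7, 183.4], 0.63)]
    [ 0.5524 -0.1295  0.0984] [4.8, 4.8]
plate_entry [([358.7, 219.5], 0.88)] [([357.0, 183.8], 0.61)]
    [ 0.5484 -0.1355  0.0834] [0.8, 0.8]
gauge_plate [([357.1, 240.6], 0.61), ([400.7, 305.9], 0.54)] []
rest [([356.9, 243.8], 0.59)] [([354.1, 187.9], 0.73)]
    [ 0.5445 -0.1338 -0.001 ] [0.7, 0.7]
tape_roll [([268.8, 179.6], 0.96)] [([199.8, 187.6], 0.98)]
    [ 0.5355  0.4089 -0.0065] [2.6, 2.6]
mug [([295.5, 171.1], 0.88), ([358.8, 222.9], 0.72)] [([202.1, 153.7], 0.94)]
    [ 0.6535  0.4061 -0.0022] [5.0, 5.0]
glue_bottle [([443.2
[... 289 characters left out ...]
026] [4.1, 4.1]
scissors [([400.9, 306.6], 0.88)] [([436.6, 216.8], 0.62)]
    [ 0.4553 -0.4247  0.0036] [7.9, 7.9]
grip_2 [([245.0, 187.3], 0.66), ([309.8, 172.7], 0.37)] [([203.0, 223.0], 0.72)]
    [0.418  0.3851 0.006 ] [5.1, 5.1]
{'time_s': 1.6, 'q': array([ 1.5546,  0.3847,  0.0079,  0.    , -1.194 , -0.2586]), 'joint_velocities': array([-0.0009,  0.0005, -0.0012,  0.0011, -0.0011,  0.0019]), 'effort': array([ -0.0024, -39.2082,  18.8619,   4.1909,  -0.0004,  -0.    ]), 'ee_pos': array([0.1696, 0.6015, 0.2313]), 'tool_rot': array([ 3.1119, -0.4302,  0.    ]), 'ft_force': array([-0.3466, -0.2471,  0.4472]), 'moment': array([ 0.0498, -0.0426, -0.0045]), 'width': 0.997933762502652} 0.0187
```

View pics/s0.png

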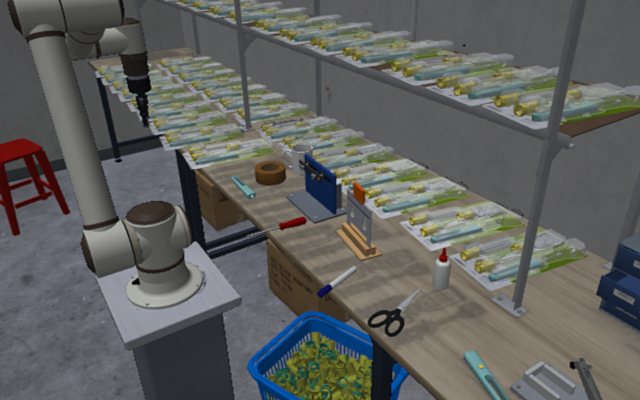

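View pics/t0.png

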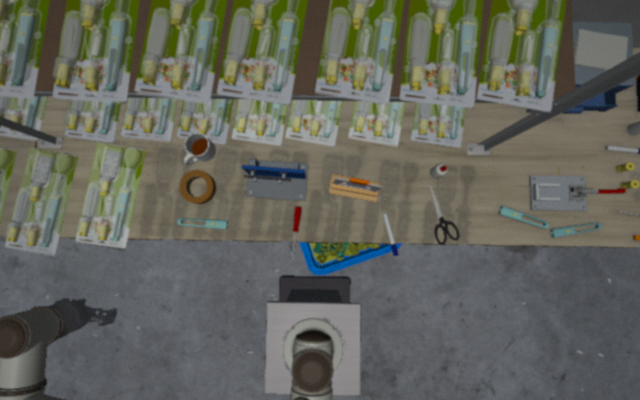

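```bash
python3 - <<'E'
from h import *
s=grab_frame("scene");t=grab_frame("top")
a=np.array(s["pixels"])[140:270,270:400];b=np.array(t["pixels"])[145:210,230:390]
a=cv2.resize(a,None,fx=4,fy=4,interpolation=cv2.INTER_CUBIC)[:,:,::-1];b=cv2.resize(b,None,fx=5,fy=5,interpolation=cv2.INTER_CUBIC)[:,:,::-1]
cv2.imwrite("pics/c1.png",b);cv2.imwrite("pics/c2.png",a)
E
```

```text
(no output)
```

View pics/c1.png

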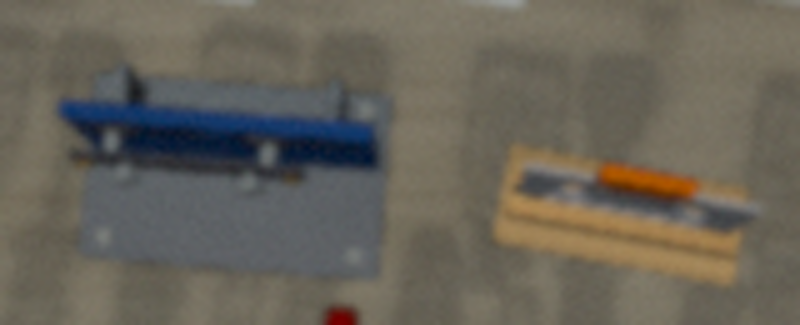

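View pics/c2.png

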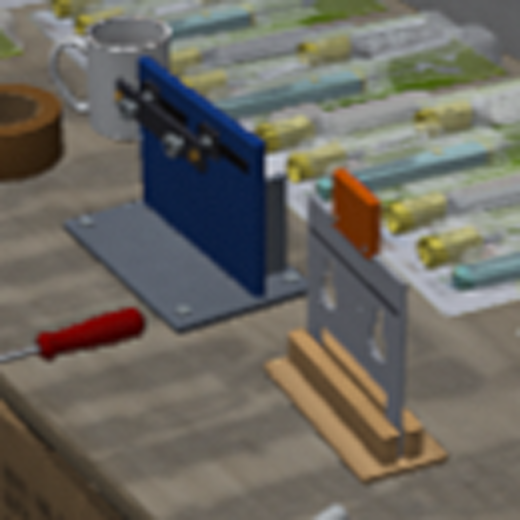

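```bash
python3 - <<'E'
from h import *
np.set_printoptions(suppress=True,precision=4)
s=grab_frame("scene");t=grab_frame("top")
T=lambda x,y:(x/5+230,y/5+145); S=lambda x,y:(x/4+270,y/4+140)
def o(n,P,z):
    Q=[onz(t,T(*p),z) for p in P];print(n,*[q[:2].round(4) for q in Q],"mean",np.mean(Q,0).round(4));return Q
B=o("base",[(97,75),(390,97),(380,278),(82,250)],.01)
yaw=lambda a,b:np.arctan2(-(b-a)[0],(b-a)[1])if (b-a)[1]>0 else np.arctan2((b-a)[0],-(b-a)[1])
print("yaws",yaw(B[0],B[1]),yaw(B[3],B[2]))
H=o("heads",[(122,170),(250,182)],.125);print(yaw(*H),np.linalg.norm(H[0]-H[1]))
Q=o("bar",[(75,157),(300,177)],.138);print(yaw(*Q),np.linalg.norm(Q[0]-Q[1]))
Q=o("boardtop",[(62,103),(378,126)],.15);print(yaw(*Q),np.linalg.norm(Q[0]-Q[1]))
R=o("rest",[(513,148),(750,193),(733,283),(495,242)],.008);print(yaw(R[0],R[1]),yaw(R[3],R[2]))
# hue segmentation
for f,n in((s,"s"),(t,"t")):
    hsv=cv2.cvtColor(np.array(f["pixels"]),cv2.COLOR_RGB2HSV)
    m=cv2.inRange(hsv,(5,200,120),(14,255,255)); 
    k=cv2.connectedComponentsWithStats(m)
    for i in range(1,k[0]):
        if k[2][i][4]>20 : print(n,k[2][i],k[3][i], cv2.minAreaRect(np.argwhere(k[1]==i)[:,::-1].astype(np.float32)))
    for l in("gauge_plate","plate_grip"):
        q=silhouettes(f,l)
        print(n,l,[(round(x["score"],2),np.round(x["bbox"],1)) for x in q[:2]])
E
```

```text
base [0.6359 0.2336] [0.6238 0.0284] [0.4968 0.0329] [0.5128 0.24  ] mean [0.5673 0.1337 0.01  ]
yaws -0.059168072149348154 -0.07701641914860204
heads [0.5537 0.1957] [0.5474 0.1138] mean [0.5505 0.1547 0.125 ]
-0.07731442498552309 0.08218680223420587
bar [0.5597 0.2236] [0.5494 0.081 ] mean [0.5546 0.1523 0.138 ]
-0.07252007848822051 0.14298213823583528
boardtop [0.5921 0.2308] [0.5808 0.032 ] mean [0.5865 0.1314 0.15  ]
-0.05670053194192996 0.19906085168057833
rest [ 0.5895 -0.058 ] [ 0.5607 -0.2233] [ 0.4977 -0.2116] [ 0.5234 -0.0464] mean [ 0.5428 -0.1348  0.008 ]
-0.17281027510625208 -0.15465295876624835
s [354 183  10   9  32] [358.4062 186.625 ] ((358.4024658203125, 186.62197875976562), (11.400686264038086, 2.654954195022583), 38.65980911254883)
s gauge_plate [(0.69, array([358.7, 215.2,  24. ,  63.3]))]
s plate_grip [(0.18, array([298.7, 159.2,  23.8,  32.1]))]
t gauge_plate [(0.9, array([356.1, 185.9,  47. ,  13.9]))]
t plate_grip [(0.84, array([356.7, 184. ,  46.2,  14. ]))]
```

```bash
python3 - <<'E'
from h import *
np.set_printoptions(suppress=True,precision=4)
s=grab_frame("scene");t=grab_frame("top")
for f,n,(x0,y0,x1,y1) in((s,"s",(345,175,370,210)),(t,"t",(340,170,380,200))):
    im=np.array(f["pixels"]).astype(int)[y0:y1,x0:x1]
    m=((im[...,0]-im[...,2])>0.62*im[...,0])&(im[...,0]>110)
    p=np.argwhere(m)[:,::-1]+[x0,y0]
    print(n,len(p),p.mean(0),cv2.minAreaRect(p.astype(np.float32)), cv2.boundingRect(p.astype(np.int32)))
# predicted tab outlines
from itertools import product
def box(c,yaw,f):
    R=np.array([[np.cos(yaw),-np.sin(yaw),0],[np.sin(yaw),np.cos(yaw),0],[0,0,1]])
    P=[proj(f,np.array(c)+R@np.array([a*.005,b*.03,h])) for a,b,h in product((-1,1),(-1,1),(-.02,.021))]
    h=cv2.convexHull(np.array(P,np.float32)); M=cv2.moments(h); return np.array([M["m10"]/M["m00"],M["m01"]/M["m00"]]),cv2.boundingRect(h)
for c in((.545,-.135,.173),(.555,-.135,.173)):
    for f in(s,t):print(c,*box(c,-.165,f))
print(state()["time_s"])
E
```

```text
s 43 [358.814  186.9767] ((358.6529541015625, 187.18821716308594), (26.92047119140625, 4.831879615783691), 32.47119140625) (346, 182, 24, 15)
t 72 [359.0556 180.6389] ((359.3698425292969, 180.6943359375), (19.411725997924805, 3.6857705116271973), 10.619654655456543) (350, 178, 20, 7)
(0.545, -0.135, 0.173) [358.5787 192.5072] (352, 181, 14, 23)
(0.545, -0.135, 0.173) [359.7417 181.4212] (349, 177, 22, 9)
(0.555, -0.135, 0.173) [361.4164 191.5579] (354, 180, 15, 23)
(0.555, -0.135, 0.173) [359.7616 178.1872] (349, 173, 22, 10)
2.1
```

Call:
jog_arm(
  motion=[
    [[10,-20,5,-5],[20,-36,5,-7],[19,-36,5,-7],[19,-36,5,-7],[19,-36,5,-7],[19,-36,5,-7],[19,-36,5,-7],[19,-36,5,-7],[19,-36,0,-7],[19,-36,0,-7],[19,-36,0,-7],[19,-36,0,-7],[19,-36,0,-3.7],[19,-36,0,0],[19,-36,0,0],[19,-36,0,0],[19,-36,0,0],[19,-36,0,0],[19,-36,0,0],[10,-36,0,0]],
  ],
  grip=1,
)

```text
time_s: 3.77
ee_pos: [0.5341, -0.1046, 0.2712]
tool_rot: [-1.988, 2.432, -0.001]
ft_force: [1.6, -0.1, -0.1]
width: 1.003
```

Call:
jog_arm(
  motion=[
    [[6,-14,-10,1.5],[6.5,-14,-25,0],[0,0,-25,0],[0,0,-25,0],[0,0,-20,0],[0,0,-9,0],[0,0,0,0],[0,0,0,0]],
  ],
)

```text
time_s: 4.43
ee_pos: [0.5456, -0.1305, 0.1579]
tool_rot: [-2.021, 2.405, -0.001]
ft_force: [0.2, -0.1, 0.2]
width: 0.999
```

```bash
python3 - <<'E'
from h import *
print(state()["ee_pos"],state()["ft_force"])
t=grab_frame("top");s=grab_frame("scene")
a=cv2.resize(np.array(s["pixels"])[150:260,300:410],None,fx=4,fy=4,interpolation=cv2.INTER_CUBIC);b=cv2.resize(np.array(t["pixels"])[140:220,315:400],None,fx=4,fy=4,interpolation=cv2.INTER_CUBIC)
o=np.zeros((440,780,3),np.uint8);o[:,:440]=a;o[:320,440:780]=b
cv2.imwrite("pics/g1.png",o[:,:,::-1])
E
```

```text
[ 0.54559321 -0.13053795  0.15789447] [ 0.24223308 -0.07320447  0.18190907]
```

View pics/g1.png

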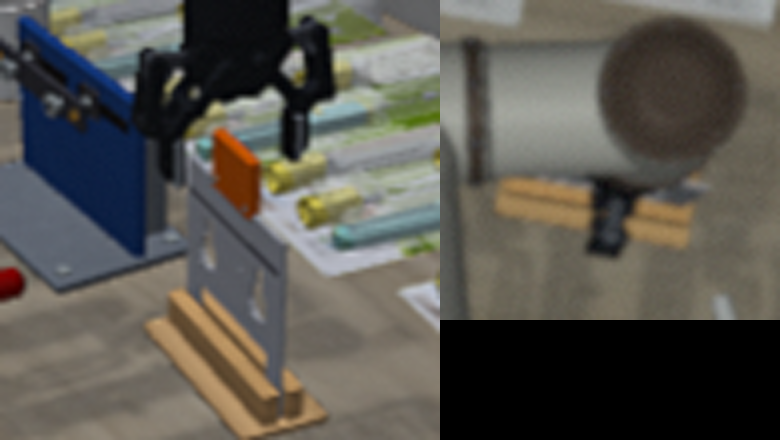

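The open jaws straddle the orange tab (fingers near crop columns 165 and 300, tab at 237); the plate stands upright in the groove. I'm closing now.

Call:
jog_arm(
  motion=[
    [[0,0,0,0],[0,0,0,0],[0,0,0,0],[0,0,0,0],[0,0,0,0],[0,0,0,0],[0,0,0,0],[0,0,0,0],[0,0,0,0],[0,0,0,0]],
  ],
  grip=-1,
  squeeze=60,
)

```text
time_s: 5.37
ee_pos: [0.5455, -0.1305, 0.1576]
tool_rot: [-2.02, 2.405, -0.001]
ft_force: [0.9, -0.1, 0.7]
width: 0.106
```

Call:
jog_arm(
  motion=[
    [[0,0,4,0],[0,0,8,0],[0,0,14,0],[0,0,20,0],[0,0,24,0],[0,0,20,0],[-5,0,10,0],[-12,10,0,0],[-14,24,0,1],[-12,30,0,1],[0,32,0,1],[0,34,0,1],[0,34,0,1],[0,34,0,1],[0,32,0,0],[0,28,0,0],[0,18,-13,0],[0,10,-20,0],[0,0,-20,0],[0,0,-10,0]],
  ],
)

```text
time_s: 7.03
ee_pos: [0.499, 0.1549, 0.1909]
tool_rot: [2.139, -2.291, -0.005]
ft_force: [-0.4, -0.7, -5.2]
width: 0.11
```

```bash
python3 - <<'E'
from h import *
np.set_printoptions(suppress=True,precision=4)
t=grab_frame("top");s=grab_frame("scene")
S=state();print(S["ee_pos"],S["tool_rot"],S["ft_force"],S["time_s"])
for l in["stud_line","head_plane","plate_grip","plate_seat","plate_entry","gauge_plate","stand"]:
    a=landmark_of(s,l);b=landmark_of(t,l)
    print(l,[(np.round(x["pixel"],1).tolist(),round(x["score"],2)) for x in a[:2]],[(np.round(x["pixel"],1).tolist(),round(x["score"],2)) for x in b[:2]])
    if a and b: print("   ",*tri([s,t],[a[0]["pixel"],b[0]["pixel"]]))
a=cv2.resize(np.array(s["pixels"])[120:230,260:370],None,fx=4,fy=4,interpolation=cv2.INTER_CUBIC);b=cv2.resize(np.array(t["pixels"])[140:220,230:315],None,fx=4,fy=4,interpolation=cv2.INTER_CUBIC)
o=np.zeros((440,780,3),np.uint8);o[:,:440]=a;o[:320,440:780]=b
cv2.imwrite("pics/g2.png",o[:,:,::-1])
E
```

```text
[0.4997 0.1542 0.1917] [ 2.138  -2.2917 -0.003 ] [-0.4795  0.3177 -3.6016] 7.1333
stud_line [([309.0, 169.6], 0.77)] [([273.2, 178.9], 0.79), ([199.1, 188.2], 0.16)]
    [0.5504 0.1358 0.1381] [3.2, 3.2]
head_plane [([310.3, 176.4], 0.73)] [([271.6, 179.3], 0.78)]
    [0.5555 0.1428 0.1088] [0.4, 0.4]
plate_grip [([289.5, 149.7], 0.92), ([274.8, 232.7], 0.62)] [([265.0, 193.5], 0.67)]
    [0.4934 0.1511 0.2174] [5.9, 5.9]
plate_seat [([295.5, 170.6], 0.55)] [([277.5, 178.6], 0.74), ([387.9, 233.6], 0.7)]
    [0.5275 0.1328 0.1457] [28.8, 28.8]
plate_entry [([294.8, 176.0], 0.56)] []
gauge_plate [([295.3, 196.6], 0.8)] [([269.5, 199.0], 0.66), ([271.8, 179.1], 0.32)]
    [0.499  0.1543 0.0452] [2.0, 2.0]
stand [] [([434.4, 173.9], 0.67)]
```

View pics/g2.png

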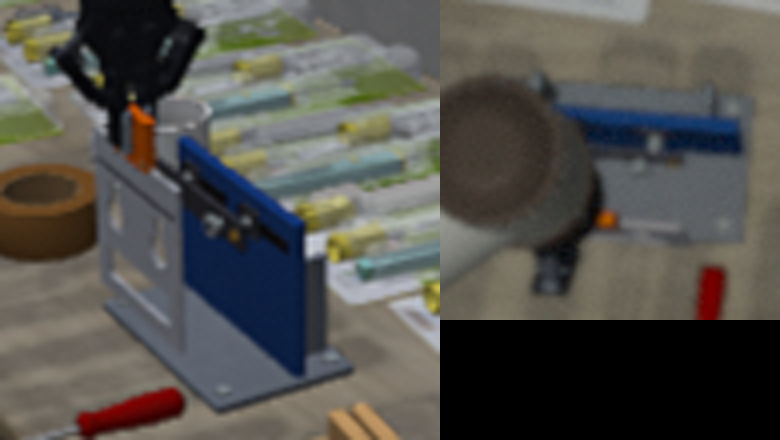

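```bash
python3 - <<'E'
from h import *
np.set_printoptions(suppress=True,precision=4)
t=grab_frame("top");s=grab_frame("scene")
print("R head",*tri([s,t],[(313,176.2),(279.8,181.3)]))
print("plate right top corner top-cam",onz(t,(292,199.5),.187))
# plate outline corners scene: top-left(97,130) top-right(183,188) bottom-right(182,352) bottom-left(102,285)
y=np.deg2rad(-3.97)
e=np.array(state()["ee_pos"]); g=e+[0,-.0025,.0154]
for dy,dz in((.075,-.02),(-.075,-.02),(-.075,-.165),(.075,-.165)):
    X=g+[-np.sin(y)*dy,np.cos(y)*dy,dz];p=proj(s,X);q=proj(t,X);print(X,"scene crop",(p-[260,120])*4,"top crop",(q-[230,140])*4+[440,0])
for yy in(.114,.194):
  X=[.549+(yy-.114)*.068,yy,.125];print("head",(proj(s,X)-[260,120])*4,(proj(t,X)-[230,140])*4+[440,0])
print(e)
E
```

```text
R head [0.548  0.1145 0.123 ] [0.1, 0.1]
plate right top corner top-cam [0.4848 0.0702 0.187 ]
[0.5072 0.2278 0.1897] scene crop [ 94.8806 115.1523] top crop [479.8918 204.571 ]
[0.4969 0.0782 0.1897] scene crop [178.3589 181.1269] top crop [677.5511 221.5863]
[0.4969 0.0782 0.0447] scene crop [184.4568 345.0134] top crop [689.2573 238.0556]
[0.5072 0.2278 0.0447] scene crop [103.8385 270.9452] top crop [512.5614 222.8254]
head [213.109  222.5713] [639.7531 163.5528]
head [167.8431 186.4219] [539.7597 155.1235]
[0.5021 0.1555 0.1943]
```

Call:
jog_arm(
  motion=[
    [[8,0.5,1,0],[12,1,1,0],[9,0,0.5,0],[4,0,0,0],[0,0,0,0],[0,0,0,0],[0,0,0,0]],
  ],
)

```text
time_s: 8.52
ee_pos: [0.5346, 0.1568, 0.1965]
tool_rot: [2.143, -2.296, -0.001]
ft_force: [0.2, -0.3, -3.6]
width: 0.104
```

```bash
python3 - <<'E'
from h import *
np.set_printoptions(suppress=True,precision=4)
s=grab_frame("scene")
S=state();print(S["ee_pos"],S["tool_rot"],S["ft_force"],S["time_s"])
y=np.deg2rad(-3.97);g=np.array(S["ee_pos"])+[0,-.0025,.0154]
im=cv2.resize(np.array(s["pixels"])[140:215,275:340],None,fx=8,fy=8,interpolation=cv2.INTER_CUBIC)[:,:,::-1].copy()
for dy,dz in((.075,-.02),(-.075,-.02),(-.075,-.165),(.075,-.165),(-.03,.021),(.03,.021)):
    X=g+[-np.sin(y)*dy,np.cos(y)*dy,dz];p=((proj(s,X)-[275,140]+.5)*8).astype(int);cv2.drawMarker(im,tuple(int(v) for v in p),(0,255,0),0,10);print(p)
cv2.imwrite("pics/g3.png",im)
E
```

```text
[0.5346 0.1569 0.1967] [ 2.1433 -2.2961 -0.0004] [ 0.5136  0.1698 -3.5844] 8.5667
[140  49]
[310 178]
[319 504]
[155 359]
[253  42]
[184  -6]
```

View pics/g3.png

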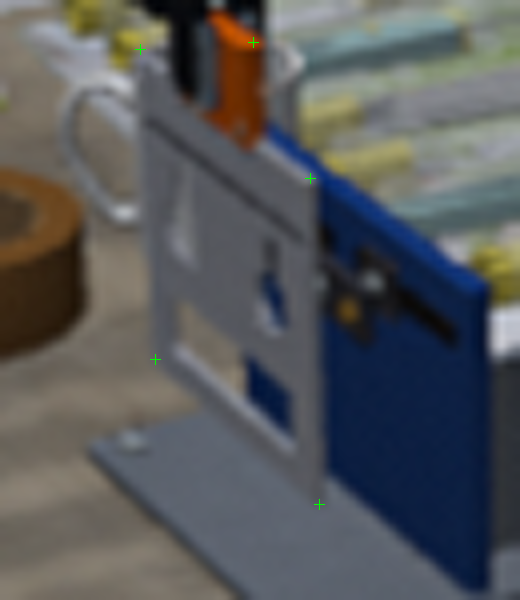

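Call:
jog_arm(
  motion=[
    [[3,0,0,0],[3,0,0,0],[3,0,0,0],[2,0,0,0],[1,0,0,0],[0,0,0,0],[0,0,0,0]],
  ],
)

```text
time_s: 9.15
ee_pos: [0.547, 0.157, 0.1967]
tool_rot: [2.143, -2.296, -0.0]
ft_force: [-0.2, -0.2, -3.5]
width: 0.113
```

Call:
jog_arm(
  motion=[
    [[2,0,0,0],[2,0,0,0],[0,0,0,0],[0,0,0,0],[0,0,0,0]],
  ],
)

```text
time_s: 9.57
ee_pos: [0.551, 0.157, 0.1968]
tool_rot: [2.144, -2.296, -0.0]
ft_force: [0.1, 0.0, -3.7]
width: 0.111
```

Call:
jog_arm(
  motion=[
    [[2,0,0,0],[2,0,0,0],[0,0,0,0],[0,0,0,0],[0,0,0,0]],
  ],
)

```text
time_s: 9.98
ee_pos: [0.5548, 0.157, 0.1967]
tool_rot: [2.143, -2.296, -0.001]
ft_force: [-1.7, -0.1, -3.4]
width: 0.109
```

Call:
jog_arm(
  motion=[
    [[1,1,0,0],[0,1,0,0],[0,1,0,0],[0,0,0,0],[0,0,0,0]],
  ],
)

```text
time_s: 10.4
ee_pos: [0.5557, 0.16, 0.1965]
tool_rot: [2.143, -2.296, -0.001]
ft_force: [-1.7, -1.1, -4.4]
width: 0.111
```

```bash
python3 - <<'E'
from h import *
s=grab_frame("scene");t=grab_frame("top")
a=cv2.resize(np.array(s["pixels"])[140:210,280:345],None,fx=7,fy=7,interpolation=cv2.INTER_CUBIC)[:,:,::-1]
b=cv2.resize(np.array(t["pixels"])[160:210,265:305],None,fx=7,fy=7,interpolation=cv2.INTER_CUBIC)[:,:,::-1]
o=np.zeros((490,740,3),np.uint8);o[:,:455]=a;o[:350,460:]=b;cv2.imwrite("pics/g4.png",o)
print(state()["ft_force"])
E
```

```text
[-0.95819554 -0.4107168  -4.90078417]
```

View pics/g4.png

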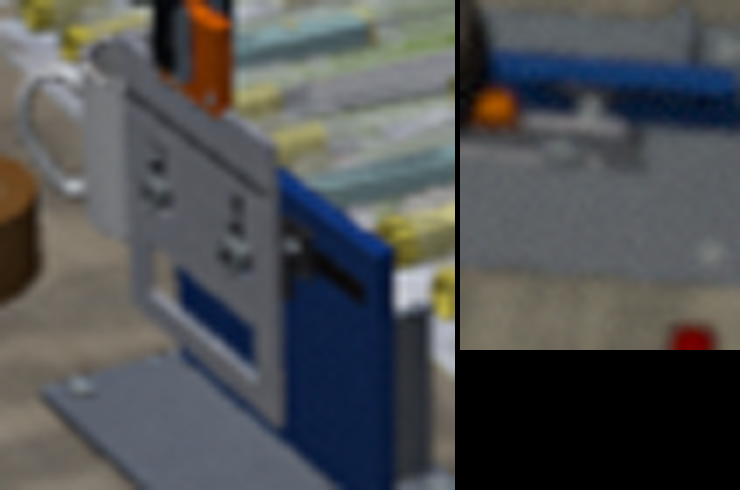

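Both stud heads show in the round entries (crop 160,190 and 237,248), so the plate is behind them and touching the bar. I'm easing back and sliding down.

Call:
jog_arm(
  motion=[
    [[-1,-1,0,0],[-1,-1,0,0],[0,0,0,0],[0,0,0,0],[0,0,0,0]],
  ],
)

```text
time_s: 10.92
ee_pos: [0.5543, 0.1582, 0.1971]
tool_rot: [-2.143, 2.296, -0.0]
ft_force: [-1.8, 0.5, -2.9]
width: 0.109
```

Call:
jog_arm(
  motion=[
    [[0,0,-2,0],[0,0,-2,0],[0,0,-2,0],[0,0,-2,0],[0,0,0,0],[0,0,0,0],[0,0,0,0]],
  ],
)

```text
time_s: 11.5
ee_pos: [0.5542, 0.158, 0.1887]
tool_rot: [2.144, -2.297, 0.0]
ft_force: [0.4, 0.6, -3.5]
width: 0.114
```

Call:
jog_arm(
  motion=[
    [[-0.5,0,-1,0],[0,0,-1,0],[0,0,-1,0],[0,0,-1,0],[0,0,0,0],[0,0,0,0]],
  ],
)

```text
time_s: 12.0
ee_pos: [0.5536, 0.158, 0.1848]
tool_rot: [2.144, -2.296, 0.0]
ft_force: [0.0, 0.2, -3.3]
width: 0.109
```

Call:
jog_arm(
  motion=[
    [[0,0,-1,0],[0,0,-1,0],[0,0,-1,0],[0,0,-1,0],[0,0,0,0],[0,0,0,0]],
  ],
)

```text
time_s: 12.5
ee_pos: [0.5535, 0.158, 0.1807]
tool_rot: [2.143, -2.296, -0.0]
ft_force: [0.6, 0.4, -3.2]
width: 0.106
```

Call:
jog_arm(
  motion=[
    [[0,0,-1,0],[0,0,-1,0],[0,0,-1,0],[0,0,-1,0],[0,0,-1,0],[0,0,0,0],[0,0,0,0]],
  ],
)

```text
time_s: 13.08
ee_pos: [0.5535, 0.158, 0.1757]
tool_rot: [2.144, -2.296, -0.0]
ft_force: [-0.1, -0.8, -3.5]
width: 0.111
```

Call:
jog_arm(
  motion=[
    [[0,0,-1,0],[0,0,-1,0],[0,0,0,0],[0,0,0,0]],
  ],
)

```text
time_s: 13.42
ee_pos: [0.5535, 0.158, 0.1737]
tool_rot: [2.143, -2.296, -0.0]
ft_force: [-0.8, -0.4, -3.3]
width: 0.109
```

Call:
jog_arm(
  motion=[
    [[0,0,-1,0],[0,0,0,0],[0,0,0,0],[0,0,0,0]],
  ],
)

```text
time_s: 13.75
ee_pos: [0.5536, 0.1581, 0.1728]
tool_rot: [2.144, -2.296, -0.0]
ft_force: [0.6, 0.4, -3.5]
width: 0.112
```

Call:
jog_arm(
  motion=[
    [[0,0,-0.7,0],[0,0,0,0],[0,0,0,0]],
  ],
)

```text
time_s: 14.0
ee_pos: [0.5537, 0.1581, 0.1725]
tool_rot: [-2.144, 2.296, -0.0]
ft_force: [0.8, -0.0, -1.4]
width: 0.109
```

Call:
jog_arm(
  motion=[
    [[0,0,-0.7,0],[0,0,0,0],[0,0,0,0]],
  ],
)

```text
time_s: 14.25
ee_pos: [0.5539, 0.1581, 0.1723]
tool_rot: [-2.143, 2.295, -0.001]
ft_force: [-1.4, 0.0, 3.2]
width: 0.108
```

Call:
jog_arm(
  motion=[
    [[0,0,-0.7,0],[0,0,0,0],[0,0,0,0]],
  ],
)

```text
time_s: 14.5
ee_pos: [0.5544, 0.1581, 0.1722]
tool_rot: [-2.143, 2.295, -0.002]
ft_force: [-1.1, -0.6, 6.4]
width: 0.109
```

It seats at TCP z = 0.1723 m as calculated, with the load reversing on contact. I'm relieving it and releasing.

Call:
jog_arm(
  motion=[
    [[0,0,1.2,0],[0,0,0,0],[0,0,0,0]],
  ],
)

```text
time_s: 14.75
ee_pos: [0.5538, 0.1581, 0.1723]
tool_rot: [-2.143, 2.296, -0.001]
ft_force: [-1.4, -0.9, 2.7]
width: 0.108
```

Call:
jog_arm(
  motion=[
    [[0,0,0,0],[0,0,0,0],[0,0,0,0],[0,0,0,0],[0,0,0,0],[0,0,0,0],[0,0,0,0],[0,0,0,0],[0,0,0,0],[0,0,0,0]],
  ],
  grip=1,
)

```text
time_s: 15.58
ee_pos: [0.5536, 0.1581, 0.1719]
tool_rot: [-2.144, 2.296, -0.0]
ft_force: [0.5, 1.0, 0.1]
width: 1.001
```

Call:
jog_arm(
  motion=[
    [[0,0,5,0],[0,0,10,0],[0,0,20,0],[0,0,20,0],[0,0,20,0],[-10,0,20,0],[-20,-20,15,0],[-20,-30,0,0],[-20,-30,0,0],[-20,-30,0,0],[-10,-30,0,0],[0,-30,0,0],[0,-20,0,0],[0,0,0,0]],
  ],
)

```text
time_s: 16.75
ee_pos: [0.4531, -0.0345, 0.2834]
tool_rot: [-2.139, 2.299, -0.002]
ft_force: [0.4, 0.5, 0.6]
width: 1.002
```

```bash
python3 - <<'E'
from h import *
np.set_printoptions(suppress=True,precision=4)
s=grab_frame("scene");t=grab_frame("top")
for l in["stud_line","plate_seat","plate_grip"]:
    a=landmark_of(s,l);b=landmark_of(t,l)
    if a and b: print(l,*tri([s,t],[a[0]["pixel"],b[0]["pixel"]]))
a=cv2.resize(np.array(s["pixels"])[135:215,280:345],None,fx=6,fy=6,interpolation=cv2.INTER_CUBIC)[:,:,::-1]
b=cv2.resize(np.array(t["pixels"])[155:210,240:305],None,fx=6,fy=6,interpolation=cv2.INTER_CUBIC)[:,:,::-1]
o=np.zeros((480,790,3),np.uint8);o[:,:390]=a;o[:330,400:]=b;cv2.imwrite("pics/g5.png",o)
S=state();print(S["ft_force"],S["width"],S["time_s"],S["ee_pos"])
E
```

```text
stud_line [0.5455 0.1395 0.1297] [3.5, 3.5]
plate_seat [0.566  0.166  0.1208] [9.3, 9.3]
[-0.1601  0.7817  0.193 ] 0.993651771301528 17.15 [ 0.4537 -0.0312  0.2819]
```

View pics/g5.png

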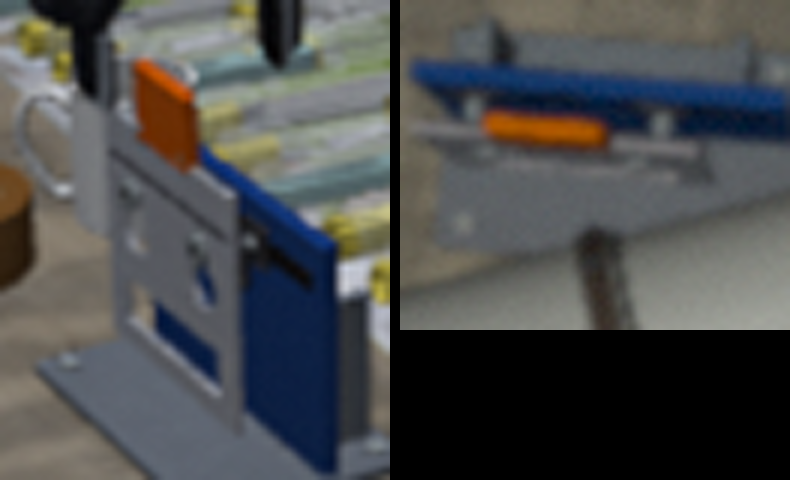

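The plate hangs upright with both heads at the top of the slots (crop 130,190 and 200,243), the empty entries below them, and the gripper clear.

```bash
python3 -c "from station import *; print(job_done())"
```

```text
the job is handed in; nothing more can be done
None
```

The gauge plate is hanging on both studs and released, and I handed the job in at about 17 s of the 48 s allowed.

I gripped the orange tab, lifted the plate straight out of the rest, and pressed it over the stud heads with under 2 N measured at the end of each step. I then slid it down about 24 mm until it bottomed. The seat came at the height I had calculated (TCP z 0.172 m), with the downward load reversing to about 6 N. I relieved that load, opened the gripper and moved clear.

**Last checks:**
- **Picture:** the last picture shows the plate upright, both heads at the top of the slots, the empty round entries below them, and the gripper well away.
- **Force:** the wrist force was close to zero after release.
- **Disagreement:** the networks' final position for the plate seat was unreliable. Its two camera rays missed each other by 9 mm each, putting it about 20 mm off in x and 27 mm off in y from the stud-line estimate. I relied on the contact height and the picture instead.
- **Not checked:** I made no final measurement of the other objects. The gripper stayed above or clear of them throughout.

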